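# Return four mixed-up engine pistons to the trays of their barrels

### The job

The pistons of four stripped motorcycle engines were put back in each other's job trays after washing. Stand every piston, crown up, in the middle of the rubber pad in the tray whose barrel it fits (its diameter is that barrel's bore); the empty rubber mat is free for parking one while you swap. Do not let a piston tip over, and leave the oil bottle standing where it is.

Things in the scene. Friction and masses are not known exactly. Their poses are not given: they have to be found in the camera images.
- piston_s: The smallest of four loose engine pistons: an aluminium cylinder 38 mm in diameter, 36 mm tall, with three dark rings below its flat top (the crown) and a dark pin hole in two sides. Origin at the centre of its underside, z towards the crown. At the start it stands crown up near the middle of the rubber pad of a tray that is not its own.
- piston_m: The second smallest of four loose engine pistons: an aluminium cylinder 46 mm in diameter, 40 mm tall, with three dark rings below its flat top (the crown) and a dark pin hole in two sides. Origin at the centre of its underside, z towards the crown. At the start it stands crown up near the middle of the rubber pad of a tray that is not its own.
- piston_l: The second largest of four loose engine pistons: an aluminium cylinder 54 mm in diameter, 46 mm tall, with three dark rings below its flat top (the crown) and a dark pin hole in two sides. Origin at the centre of its underside, z towards the crown. At the start it stands crown up near the middle of the rubber pad of a tray that is not its own.
- piston_x: The largest of four loose engine pistons: an aluminium cylinder 62 mm in diameter, 52 mm tall, with three dark rings below its flat top (the crown) and a dark pin hole in two sides. Origin at the centre of its underside, z towards the crown. At the start it stands crown up near the middle of the rubber pad of a tray that is not its own.
- tray_s: Grey tray fixed to the bench: 242 (x) by 116 mm, lip 8 mm high. Origin, on the bench surface, under the centre of its round black rubber pad (84 mm wide, top at 5 mm), a piston's place; tray spans x -182 to 60 mm. At x = -125 mm stands, fixed, the smallest of four finned aluminium engine barrels: 74 mm square, top at 58 mm, its upright bore 38 mm wide.
- tray_m: Grey tray fixed to the bench: 242 (x) by 116 mm, lip 8 mm high. Origin, on the bench surface, under the centre of its round black rubber pad (84 mm wide, top at 5 mm), a piston's place; tray spans x -182 to 60 mm. At x = -125 mm stands, fixed, the second smallest of four finned aluminium engine barrels: 82 mm square, top at 62 mm, its upright bore 46 mm wide.
- tray_l: Grey tray fixed to the bench: 242 (x) by 116 mm, lip 8 mm high. Origin, on the bench surface, under the centre of its round black rubber pad (84 mm wide, top at 5 mm), a piston's place; tray spans x -182 to 60 mm. At x = -125 mm stands, fixed, the second largest of four finned aluminium engine barrels: 90 mm square, top at 66 mm, its upright bore 54 mm wide.
- tray_x: Grey tray fixed to the bench: 242 (x) by 116 mm, lip 8 mm high. Origin, on the bench surface, under the centre of its round black rubber pad (84 mm wide, top at 5 mm), a piston's place; tray spans x -182 to 60 mm. At x = -125 mm stands, fixed, the largest of four finned aluminium engine barrels: 98 mm square, top at 70 mm, its upright bore 62 mm wide.
- mat: Empty square black rubber mat, 130 x 130 mm, 4 mm thick, fixed to the bench in the same row as the trays: free for parking a piston. Origin at the centre of its underside.
- oil_bottle: Bystander: loose amber oil bottle with a red nozzle, 52 mm in diameter, 142 mm tall, standing on the bench beyond the trays, on the side away from the robot. Origin at the centre of its underside.
There are look-alikes about, which are no part of the job. What is shaped like the piston_s but purple is not meant.

How it is judged:
By the outcome, as a careful person would: the job done as asked, in the order asked, and still so for the second after the job is handed in, with the robot touching nothing.
It also fails if it takes over 141 s, if anything falls off the work surface, if the arm or the gripper's body presses on something with over 40 N, if the wrist force passes 120 N, or if a joint passes its speed limit or range.

### The arm

A 6-joint arm with a two-finger parallel gripper is mounted at the origin on the work surface. World frame = base frame: x ahead of the robot, y to its left, z up, the work surface at z = 0. Lengths are in mm, angles in rad, forces in N, time in s.
With the tool pointing down it reaches from about 275 to 1000 mm from the base axis. Payload 8.4 kg.
Tool frame: the origin (TCP) lies on the centre line of the jaws, within the pads' length; the fingertips stand 25 mm ahead of it and the grasp point (between the pads) lies 6 mm ahead of it; z points along the fingers, x is the direction in which the jaws open and shut, and the axes are right-handed (so a half turn about z gives the same grasp; the last joint's range is limited). The gripper opens to 85 mm and grips with 20 to 120 N. Pads are 22 mm wide; open, the fingers measure 114 mm over their backs; the gripper's body (76 mm by 85 mm) begins 54 mm behind the grasp point. The pads swing forward as they close: fully open they stand 13 mm farther back than shut.
Start: joints at [1.165, 0.353, 1.633, -0, 1.155, -0.002], TCP at [245.571, 574.737, 256.281] pointing down, gripper open.
Joint ranges: [-2.63, 2.63], [-0.92, 2.1], [0.06, 2.66], [-1.3, 4.44], [0, 2.69], [-3.02, 3.02]. Speed limits (rad/s): [2.22, 2.22, 2.79, 3.14, 3.14, 3.14].

### API

Orientations are given as [roll, pitch, yaw] about the fixed x, y, z axes, in that order (R = Rz(yaw) Ry(pitch) Rx(roll)).
In Python, from rig import r gives the robot as it stands. The module is installed in compiled form; this text tells all that it offers.
- The arm moves only by the tool jog_arm, never from a script. Its argument "deltas" is a list of rows, each an object with "gripper": the gripper command: -1 is fully open, 1 is shut, values between are in proportion; "translation": the shift along the world's x, y, z in units of 10 cm (1.0 is 10 cm), a list of three; "dr": the turn, a rotation vector about the world's x, y, z in units of pi/2 rad (1.0 is pi/2 rad), a list of three. In form: [{"gripper": gripper, "translation": [x, y, z], "dr": [wx, wy, wz]}, ...]. A call has 1 to 12 rows; each row shifts and turns the commanded pose from where the row before left it; what a row does not reach is not made up. A row lasts 1/12 s, in which the tool goes at most 41.7 mm and 7.16 degrees, less where a joint would pass 70% of its speed; a pose out of reach is approached as far as the arm can. A call with a number of a shift or a turn outside -1 to 1 is refused whole. A call with a gripper value outside its range is refused whole. The fingers move at their own pace and stop on an object; "squeeze" is the grip in N (left out, the last holds). Time passes only in rows, so rows that do not move let the fingers close. It gives the time, the measured TCP pose, the force and the opening at its end, in the units of the state.
- r.sense(): the state, without advancing time (a new reading comes with each control period).
- r.grab_frame(name): name is "scene" or "top" or "wrist"; returns the picture (384x512x3 uint8, blue, green, red); there is no depth.
- r.calibration(name): a dict with "mtx" (3x3 intrinsics, pixels), "world_from_camera" (4x4, takes a point from camera to world coordinates). Camera axes: x right, y down, z forward; pixel columns grow to the right and rows downward; lengths in mm; the calibration is good to about 2 mm. The wrist camera is an equidistant fisheye: a pixel r from the principal point sees the ray r / f radians off the axis. A picture is of the moment at which its call begins: read the wrist's pose just before it. calibration takes no time and is no camera call; for the wrist camera it gives the pose at the moment of the call.
- r.sign_off(): hands the job in, once; it reports no verdict.
The state is a dict: "clock": time; "qpos": joint angles; "qvel": joint speeds; "joint_efforts": joint torques, N m; "eef_pos": TCP position; "tcp_rot": TCP orientation; "contact_force": force on the tool from outside, world axes, zero at the start; "wrist_torque": the same for the moment, N m; "opening": opening from 0.0 (shut) to 1.0 (fully open).
Only numpy, scipy, OpenCV 4.12 (cv2) and the standard library are available. Lean on these libraries where they do the work, as an engineer would, in place of code of your own. Each camera call takes 0.05 s, during which the arm holds its last target. There are 200 camera calls.

## Working session

There is one attempt and no reset: what is moved stays moved. The work goes in short steps, Python scripts to look and compute and a tool call to move; the robot and the scene stay as the last step left them, time stands still between calls to the robot, and variables do not carry over. Pictures are saved under pics/ and viewed, about 12 in all and at most 16, crops included, and the job is handed in when it is done.

Besides the shell and the picture viewer there is one more tool, called after ">>>" by a JSON object that holds its "api" and its "payload". jog_arm: Moves the arm, as the interface text tells. Shifts and turns lie within -1 to 1; 1 stands for 10 cm of shift or pi/2 rad of turn. Its arguments: {"type":"object","properties":{"deltas":{"type":"array"},"squeeze":{"type":"number"}},"required":["deltas"]}

```bash
mkdir -p pics; python3 - <<'E'
from rig import r
import cv2,numpy as np
np.set_printoptions(precision=2,suppress=True)
s=r.sense();print(s)
for n in ("top","scene"):
    cv2.imwrite(f"pics/{n}0.png",r.grab_frame(n));c=r.calibration(n);print(n,c)
E
```

```text
{'clock': 0.0, 'qpos': array([ 1.16,  0.35,  1.63, -0.  ,  1.16, -0.  ]), 'qvel': array([ 0., -0.,  0.,  0.,  0.,  0.]), 'joint_efforts': array([ -0.  , -60.53, -34.21,  -0.  ,   0.01,   0.  ]), 'eef_pos': array([245.39, 574.33, 255.56]), 'tcp_rot': array([3.14, 0.  , 1.17]), 'contact_force': array([-0.06,  0.05,  0.26]), 'wrist_torque': array([ 0.02,  0.01, -0.03]), 'opening': 0.99479639388559}
top {'mtx': array([[405.15,   0.  , 264.63],
       [  0.  , 405.15, 193.26],
       [  0.  ,   0.  ,   1.  ]]), 'world_from_camera': array([[   0.03,   -1.  ,    0.08,  564.74],
       [  -1.  ,   -0.03,    0.01,    8.3 ],
       [  -0.  ,   -0.08,   -1.  , 1009.89],
       [   0.  ,    0.  ,    0.  ,    1.  ]])}
scene {'mtx': array([[393.72,   0.  , 261.81],
       [  0.  , 393.72, 191.21],
       [  0.  ,   0.  ,   1.  ]]), 'world_from_camera': array([[  -0.28,    0.6 ,   -0.75, 1359.77],
       [   0.96,    0.17,   -0.21,  207.52],
       [   0.01,   -0.78,   -0.62,  643.51],
       [   0.  ,    0.  ,    0.  ,    1.  ]])}
```

View pics/top0.png

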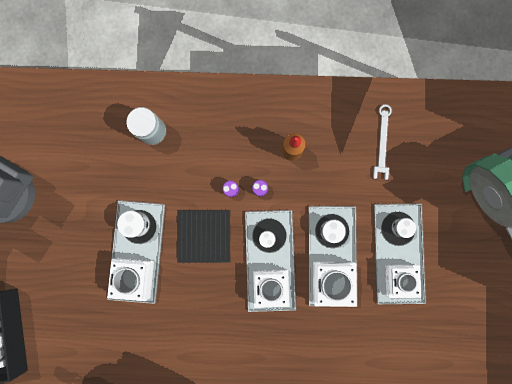

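View pics/scene0.png

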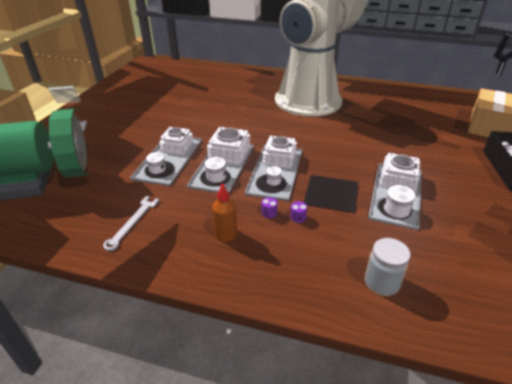

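The top view shows four trays at about columns 135, 270, 332 and 402 (row ~230), the mat at (203,236), two purple decoys at (230,188) and (260,188), and the bottle at (294,145). Next I'll measure sizes.

```bash
cat > h.py <<'E'
import numpy as np,cv2
from rig import r
def proj(c,P):
    P=np.atleast_2d(P).astype(float);T=np.linalg.inv(c["world_from_camera"])
    q=P@T[:3,:3].T+T[:3,3];q=q@c["mtx"].T;return q[:,:2]/q[:,2:]
def unproj(c,uv,z):
    uv=np.atleast_2d(uv).astype(float);W=c["world_from_camera"]
    d=np.c_[uv,np.ones(len(uv))]@np.linalg.inv(c["mtx"]).T@W[:3,:3].T
    o=W[:3,3];return (o+d*((z-o[2])/d[:,2:]))[:,:2]
E
python3 - <<'E'
from h import *
np.set_printoptions(precision=1,suppress=True)
im=cv2.imread("pics/top0.png");c=r.calibration("top")
crop=im[190:320,95:435];big=cv2.resize(crop,None,fx=2.35,fy=2.35,interpolation=cv2.INTER_CUBIC)
g=cv2.cvtColor(im,cv2.COLOR_BGR2GRAY)
S=8
for n,(u,v),h in zip("ABCD",[(132,224),(267,239),(333,231),(404,228)],[52,36,46,40]):
    p=cv2.resize(g[v-24:v+24,u-24:u+24],None,fx=S,fy=S,interpolation=cv2.INTER_CUBIC)
    hs=cv2.resize(cv2.cvtColor(im,cv2.COLOR_BGR2HSV)[v-24:v+24,u-24:u+24],None,fx=S,fy=S)
    for t in (150,190,225):
        k,l,st,ce=cv2.connectedComponentsWithStats((p>t).astype(np.uint8))
        cen=min(range(1,k),key=lambda i:np.hypot(*(ce[i]-24*S)) if st[i][4]>3000 else 1e9)
        uv=(ce[cen]+.5)/S-.5+[u-24,v-24]
        print(n,t,"uv",uv,"diam at h",2*np.sqrt(st[cen][4]/np.pi)/S*(1010-h)/405,"bbox",st[cen][2:4]/S*(1010-h)/405,"xy",unproj(c,uv,h+5))
cv2.imwrite("pics/crop.png",big)
E
```

```text
A 150 uv [131.6 230.4] diam at h 86.5023772021834 bbox [101.4  89.3] xy [[540.9 322.2]]
A 190 uv [131.1 230.3] diam at h 79.9820218307653 bbox [98.5 88.1] xy [[541.2 323.4]]
A 225 uv [130.2 223.8] diam at h 61.66710471367254 bbox [62.1 60.9] xy [[556.2 326.5]]
B 150 uv [266.8 238.9] diam at h 39.54237544512307 bbox [39.4 40. ] xy [[530.1   4.8]]
B 190 uv [266.8 239. ] diam at h 38.38775468031437 bbox [38.2 38.8] xy [[530.1   4.8]]
B 225 uv [266.8 239. ] diam at h 37.10749618762687 bbox [37.  37.3] xy [[530.1   4.8]]
C 150 uv [333.3 231.2] diam at h 85.43789940249296 bbox [112.5 114.3] xy [[ 553.4 -151.1]]
C 190 uv [333.7 231.1] diam at h 54.11987689760654 bbox [53.3 54.4] xy [[ 553.7 -152. ]]
C 225 uv [333.7 231.1] diam at h 52.82671837700581 bbox [52.1 53.3] xy [[ 553.6 -152. ]]
D 150 uv [402.7 228.1] diam at h 91.63755211301903 bbox [ 99.7 115. ] xy [[ 565.6 -316.4]]
D 190 uv [402.4 229.1] diam at h 85.92518946468181 bbox [ 93.4 112.6] xy [[ 563.2 -315.8]]
D 225 uv [406.1 227.7] diam at h 44.686463875355834 bbox [45.5 44.9] xy [[ 566.7 -324.4]]
```

View pics/crop.png

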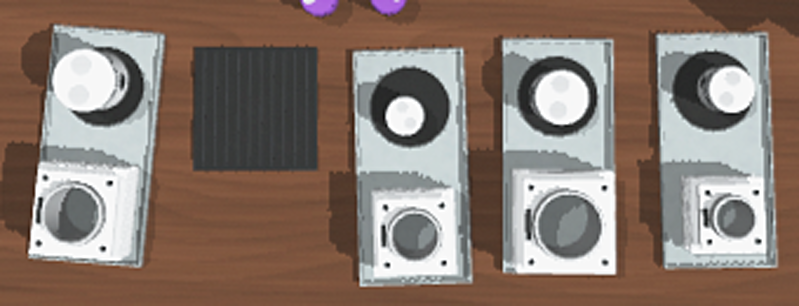

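```bash
python3 - <<'E'
from h import *
from scipy.optimize import least_squares
np.set_printoptions(precision=1,suppress=True)
im=cv2.imread("pics/top0.png");c=r.calibration("top");g=cv2.cvtColor(im,cv2.COLOR_BGR2GRAY);S=8
vis=cv2.resize(im[195:260,95:435],None,fx=2.35,fy=2.35,interpolation=cv2.INTER_CUBIC)
for n,(u,v) in dict(A=(138,225),B=(269,236),C=(332,231),D=(399,228),mat=(203,236)).items():
    R=34
    p=cv2.resize(g[v-R:v+R,u-R:u+R],None,fx=S,fy=S,interpolation=cv2.INTER_CUBIC)
    m=cv2.morphologyEx((p<75).astype(np.uint8),cv2.MORPH_OPEN,np.ones((9,9)))
    k,l,st,ce=cv2.connectedComponentsWithStats(m)
    if n=="mat":
        i=max(range(1,k),key=lambda i:st[i][4])
        q=cv2.minAreaRect(np.argwhere(l==i)[:,::-1].astype(np.float32));
        print(n,unproj(c,(np.array(q[0])+.5)/S-.5+[u-R,v-R],4),np.array(q[1])/S*2.48,q[2]);continue
    i=max(range(1,k),key=lambda i:st[i][4])
    h=cv2.convexHull(np.argwhere(l==i)[:,::-1].astype(np.int32))[:,0]
    # resample hull
    pts=np.concatenate([a+(b-a)*np.linspace(0,1,max(2,int(np.hypot(*(b-a))/4)))[:,None] for a,b in zip(h,np.roll(h,-1,0))])
    w=unproj(c,(pts+.5)/S-.5+[u-R,v-R],5)
    f=least_squares(lambda x:np.hypot(*(w-x).T)-42,w.mean(0),loss="cauchy",f_scale=1)
    f2=least_squares(lambda x:np.hypot(*(w-x[:2]).T)-x[2],[*w.mean(0),42],loss="cauchy",f_scale=1)
    print(n,f.x,f2.x,"med",np.median(np.abs(f.fun)), np.mean(np.abs(f.fun)<1.5))
    t=np.linspace(0,6.28,80);q=proj(c,np.c_[f.x[0]+42*np.cos(t),f.x[1]+42*np.sin(t),0*t+5])
    cv2.polylines(vis,[np.int32((q-[95,195]+.5)*2.35)],True,(0,0,255),1)
cv2.imwrite("pics/pads.png",vis)
E
```

```text
A [550.9 323.1] [550.3 321.5  40.5] med 1.3020572659484024 0.6185567010309279
B [537.6  -0.1] [538.6  -0.2  40.7] med 1.0886888460698358 0.6699029126213593
C [ 554.  -154.7] [ 554.6 -154.9   41. ] med 0.8129366929463231 0.7777777777777778
D [ 566.1 -318.6] [ 565.5 -317.3   40.7] med 0.9165472304003899 0.6195121951219512
mat [[531.8 162.8]] [134.7 132.1] 0.1989428848028183
```

View pics/pads.png

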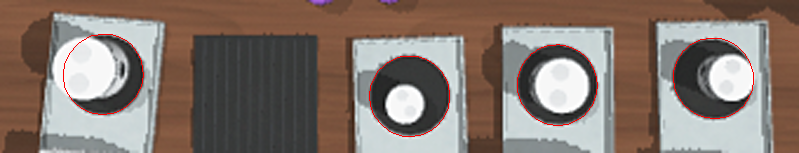

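Piston X is in tray A (bore L), S in B (bore M), L in C (bore X) and M in D (bore S). The red circles match the pads. I'll move above A.

>>> {"api": "jog_arm", "payload": {"deltas": [{"gripper": -1, "translation": [0.283, -0.225, -0.05], "dr": [0, 0, 0.0235]}, {"gripper": -1, "translation": [0.283, -0.225, -0.05], "dr": [0, 0, 0.0235]}, {"gripper": -1, "translation": [0.283, -0.225, -0.05], "dr": [0, 0, 0.0235]}, {"gripper": -1, "translation": [0.283, -0.225, -0.05], "dr": [0, 0, 0.0235]}, {"gripper": -1, "translation": [0.283, -0.225, -0.05], "dr": [0, 0, 0.0235]}, {"gripper": -1, "translation": [0.283, -0.225, -0.05], "dr": [0, 0, 0.0235]}, {"gripper": -1, "translation": [0.283, -0.225, -0.05], "dr": [0, 0, 0.0235]}, {"gripper": -1, "translation": [0.283, -0.225, -0.05], "dr": [0, 0, 0.0235]}, {"gripper": -1, "translation": [0.283, -0.225, -0.05], "dr": [0, 0, 0.0235]}, {"gripper": -1, "translation": [0.283, -0.225, -0.05], "dr": [0, 0, 0.0235]}, {"gripper": -1, "translation": [0.283, -0.225, -0.05], "dr": [0, 0, 0.0235]}, {"gripper": -1, "translation": [0, 0, 0], "dr": [0, 0, 0]}], "squeeze": 40}}

```text
clock: 1.1
eef_pos: [560.7, 323.1, 199.9]
tcp_rot: [3.141, 0.002, 1.572]
contact_force: [-0.4, -0.8, 0.1]
opening: 1.002
```

```bash
python3 - <<'E'
from h import *
np.set_printoptions(precision=3,suppress=True)
s=r.sense();print(s["clock"],s["eef_pos"],s["tcp_rot"],s["qpos"],s["contact_force"])
c=r.calibration("wrist");print(c)
cv2.imwrite("pics/w1.png",r.grab_frame("wrist"))
E
```

```text
1.1 [560.708 323.061 199.949] [3.141 0.002 1.572] [ 0.521  0.441  1.634 -0.002  1.067 -1.049] [-0.394 -0.845  0.106]
{'mtx': array([[297.319,   0.   , 254.784],
       [  0.   , 297.319, 194.315],
       [  0.   ,   0.   ,   1.   ]]), 'world_from_camera': array([[ -0.003,   0.964,   0.265, 492.987],
       [  1.   ,   0.003,  -0.002, 322.602],
       [ -0.003,   0.265,  -0.964, 317.697],
       [  0.   ,   0.   ,   0.   ,   1.   ]])}
```

View pics/w1.png

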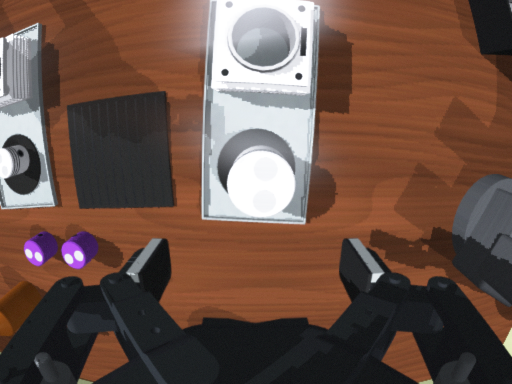

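The wrist view shows piston X's crown at (261,182) over the pad (centre ~(258,170)) and the A bore at (264,38). Converting these to positions.

```bash
cat >> h.py <<'E'
def wun(c,uv,z):
    uv=np.atleast_2d(uv).astype(float);K=c["mtx"];W=c["world_from_camera"]
    p=(uv-K[:2,2])/K[0,0];t=np.hypot(*p.T)[:,None]
    d=np.c_[p/t*np.sin(t),np.cos(t)]@W[:3,:3].T;o=W[:3,3]
    return (o+d*((z-o[2])/d[:,2:]))[:,:2]
def wproj(c,P):
    W=c["world_from_camera"];q=(np.atleast_2d(P)-W[:3,3])@W[:3,:3];n=np.hypot(q[:,0],q[:,1])
    return q[:,:2]/n[:,None]*np.arctan2(n,q[:,2])[:,None]*c["mtx"][0,0]+c["mtx"][:2,2]
def crown(c,im,uv,z,t=225):
    "circle of bright blob nearest uv, in world at height z"
    g=(cv2.cvtColor(im,cv2.COLOR_BGR2GRAY)>t).astype(np.uint8)
    g=cv2.morphologyEx(g,cv2.MORPH_OPEN,cv2.getStructuringElement(2,(7,7)))
    k,l,st,ce=cv2.connectedComponentsWithStats(g)
    i=l[int(uv[1]),int(uv[0])]
    h=cv2.convexHull(np.argwhere(l==i)[:,::-1].astype(np.int32))
    w=wun(c,h[:,0],z).astype(np.float32)
    (x,y),(a,b),_=cv2.fitEllipse(w);return np.array([x,y,a,b])
E
python3 - <<'E'
from h import *
np.set_printoptions(precision=1,suppress=True)
c=r.calibration("wrist");im=cv2.imread("pics/w1.png")
for t in (225,240): print(crown(c,im,(261,165 if 0 else 182),57,t))
b=wun(c,[(228,38),(300,38),(264,8),(264,72)],66);print("bore",b)
print("pad edge",wun(c,[(217,165),(295,165),(258,129)],5))
E
```

```text
[558.1 320.   65.1  85. ]
[553.5 329.   60.7  61.3]
bore [[424.  301.4]
 [423.4 362. ]
 [396.3 331.7]
 [454.4 331.6]]
pad edge [[544.2 283.3]
 [544.1 366.9]
 [505.9 327.2]]
```

>>> {"api": "jog_arm", "payload": {"deltas": [{"gripper": -1, "translation": [-0.057, 0.045, -0.2], "dr": [0, 0, 0]}, {"gripper": -1, "translation": [0, 0, -0.3], "dr": [0, 0, 0]}, {"gripper": -1, "translation": [0, 0, -0.3], "dr": [0, 0, 0]}, {"gripper": -1, "translation": [0, 0, -0.3], "dr": [0, 0, 0]}, {"gripper": -1, "translation": [0, 0, -0.2], "dr": [0, 0, 0]}, {"gripper": -1, "translation": [0, 0, -0.15], "dr": [0, 0, 0]}, {"gripper": -1, "translation": [0, 0, -0.1], "dr": [0, 0, 0]}, {"gripper": -1, "translation": [0, 0, 0], "dr": [0, 0, 0]}, {"gripper": -1, "translation": [0, 0, 0], "dr": [0, 0, 0]}]}}

```text
clock: 1.9
eef_pos: [550.7, 332.2, 46.3]
tcp_rot: [-3.141, 0.0, 1.573]
contact_force: [-0.1, 0.6, -0.3]
opening: 1.003
```

>>> {"api": "jog_arm", "payload": {"deltas": [{"gripper": 1, "translation": [0, 0, 0], "dr": [0, 0, 0]}, {"gripper": 1, "translation": [0, 0, 0], "dr": [0, 0, 0]}, {"gripper": 1, "translation": [0, 0, 0], "dr": [0, 0, 0]}, {"gripper": 1, "translation": [0, 0, 0], "dr": [0, 0, 0]}, {"gripper": 1, "translation": [0, 0, 0], "dr": [0, 0, 0]}, {"gripper": 1, "translation": [0, 0, 0], "dr": [0, 0, 0]}, {"gripper": 1, "translation": [0, 0, 0], "dr": [0, 0, 0]}, {"gripper": 1, "translation": [0, 0, 0], "dr": [0, 0, 0]}], "squeeze": 40}}

```text
clock: 2.57
eef_pos: [551.9, 332.2, 48.1]
tcp_rot: [3.14, -0.001, 1.573]
contact_force: [-2.1, -0.3, 5.4]
opening: 0.711
```

```bash
python3 - <<'E'
from h import *
np.set_printoptions(precision=2,suppress=True)
s=r.sense();print(s["clock"],s["eef_pos"],s["contact_force"],s["wrist_torque"],s["opening"])
cv2.imwrite("pics/w2.png",r.grab_frame("wrist"))
E
```

```text
2.5667 [551.9  332.23  48.08] [-2.08 -0.3   5.41] [-0.16  0.26  0.02] 0.7105014863924827
```

View pics/w2.png

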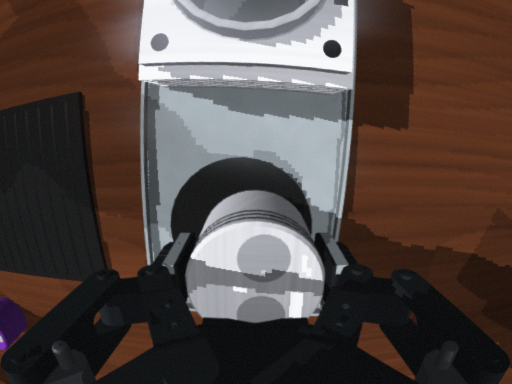

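```bash
python3 - <<'E'
from h import *
np.set_printoptions(precision=1,suppress=True)
c=r.calibration("wrist");s=r.sense();print(s["eef_pos"])
# crown rim points read off the picture: left, right, top
w=wun(c,[(187,270),(325,270),(255,221),(205,236),(306,236)],57);print(w)
from scipy.optimize import least_squares
print(least_squares(lambda x:np.hypot(*(w-x).T)-31,w.mean(0)))if 0 else print(least_squares(lambda x:np.hypot(*(w-x).T)-31,w.mean(0)).x)
E
```

```text
[551.9 332.2  48.1]
[[547.7 302.7]
 [547.5 361.6]
 [524.9 331.6]
 [531.5 311.6]
 [531.4 352.1]]
[555.5 332.1]
```

>>> {"api": "jog_arm", "payload": {"deltas": [{"gripper": 1, "translation": [0, 0, 0.1], "dr": [0, 0, 0]}, {"gripper": 1, "translation": [0, 0, 0.2], "dr": [0, 0, 0]}, {"gripper": 1, "translation": [0, 0, 0.2], "dr": [0, 0, 0]}, {"gripper": 1, "translation": [-0.02, -0.15, 0.1], "dr": [0, 0, 0]}, {"gripper": 1, "translation": [-0.03, -0.25, 0], "dr": [0, 0, 0]}, {"gripper": 1, "translation": [-0.03, -0.25, 0], "dr": [0, 0, 0]}, {"gripper": 1, "translation": [-0.03, -0.25, 0], "dr": [0, 0, 0]}, {"gripper": 1, "translation": [-0.03, -0.25, 0], "dr": [0, 0, 0]}, {"gripper": 1, "translation": [-0.03, -0.25, 0], "dr": [0, 0, 0]}, {"gripper": 1, "translation": [-0.03, -0.19, 0], "dr": [0, 0, 0]}, {"gripper": 1, "translation": [0, -0.1, 0], "dr": [0, 0, 0]}, {"gripper": 1, "translation": [0, 0, 0], "dr": [0, 0, 0]}], "squeeze": 60}}

```text
clock: 3.62
eef_pos: [530.8, 160.6, 106.8]
tcp_rot: [-3.141, 0.0, 1.571]
contact_force: [0.1, 0.6, -2.3]
opening: 0.707
```

>>> {"api": "jog_arm", "payload": {"deltas": [{"gripper": 1, "translation": [0, 0, 0], "dr": [0, 0, 0]}, {"gripper": 1, "translation": [0, 0, 0], "dr": [0, 0, 0]}]}}

```text
clock: 3.78
eef_pos: [531.6, 163.4, 106.6]
tcp_rot: [3.141, -0.001, 1.573]
contact_force: [1.0, 0.8, -2.0]
opening: 0.706
```

```bash
python3 - <<'E'
from h import *
np.set_printoptions(precision=2,suppress=True)
s=r.sense();print(s["clock"],s["eef_pos"],s["contact_force"],s["wrist_torque"],s["opening"])
cv2.imwrite("pics/w3.png",r.grab_frame("wrist"))
E
```

```text
3.7833 [531.64 163.4  106.62] [ 1.04  0.81 -1.98] [-0.01 -0.03  0.02] 0.7058202797568389
```

View pics/w3.png

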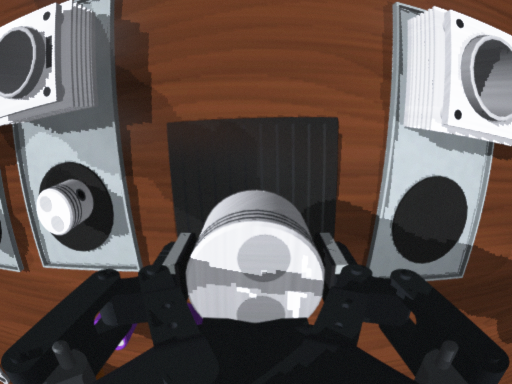

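Piston X is held upright over the mat, and the empty A pad is visible at (430,219). I'll lower, release and rise, then measure pad A from this same picture.

>>> {"api": "jog_arm", "payload": {"deltas": [{"gripper": 1, "translation": [0, 0, -0.2], "dr": [0, 0, 0]}, {"gripper": 1, "translation": [0, 0, -0.2], "dr": [0, 0, 0]}, {"gripper": 1, "translation": [0, 0, -0.1], "dr": [0, 0, 0]}, {"gripper": 1, "translation": [0, 0, -0.06], "dr": [0, 0, 0]}, {"gripper": 1, "translation": [0, 0, -0.04], "dr": [0, 0, 0]}, {"gripper": 1, "translation": [0, 0, 0], "dr": [0, 0, 0]}, {"gripper": 1, "translation": [0, 0, 0], "dr": [0, 0, 0]}]}}

```text
clock: 4.42
eef_pos: [531.4, 163.3, 47.3]
tcp_rot: [3.141, -0.0, 1.574]
contact_force: [-2.7, -0.7, 5.4]
opening: 0.709
```

```bash
cat >> h.py <<'E'
def pad(c,im,uv,z=5,t=60):
    g=(cv2.cvtColor(im,cv2.COLOR_BGR2GRAY)<t).astype(np.uint8)
    g=cv2.morphologyEx(g,cv2.MORPH_OPEN,np.ones((5,5)))
    k,l,st,ce=cv2.connectedComponentsWithStats(g);i=l[int(uv[1]),int(uv[0])]
    h=cv2.convexHull(np.argwhere(l==i)[:,::-1].astype(np.int32))[:,0]
    w=wun(c,h,z).astype(np.float32);(x,y),(a,b),_=cv2.fitEllipse(w);return np.array([x,y,a,b])
E
python3 - <<'E'
from h import *
np.set_printoptions(precision=1,suppress=True)
s=r.sense();print(s["clock"],s["eef_pos"],s["contact_force"],s["opening"])
c=r.calibration("wrist");W=c["world_from_camera"].copy();W[:3,3]+=np.array([531.6,163.4,106.6])-s["eef_pos"];c["world_from_camera"]=W
im=cv2.imread("pics/w3.png")
print("A",pad(c,im,(430,225)));print("B",pad(c,im,(97,225)));print("cam",W[:3,3])
E
```

```text
4.4167 [531.4 163.3  47.3] [-2.7 -0.7  5.4] 0.7085572162672982
A [548.8 321.9  82.7  84.1]
B [537.3   1.   82.3  84.2]
cam [463.9 162.6 224.4]
```

>>> {"api": "jog_arm", "payload": {"deltas": [{"gripper": -1, "translation": [0, 0, 0], "dr": [0, 0, 0]}, {"gripper": -1, "translation": [0, 0, 0], "dr": [0, 0, 0]}, {"gripper": -1, "translation": [0, 0, 0], "dr": [0, 0, 0]}, {"gripper": -1, "translation": [0, 0, 0], "dr": [0, 0, 0]}, {"gripper": -1, "translation": [0, 0, 0], "dr": [0, 0, 0]}, {"gripper": -1, "translation": [0, 0, 0.1], "dr": [0, 0, 0]}, {"gripper": -1, "translation": [0, 0, 0.3], "dr": [0, 0, 0]}, {"gripper": -1, "translation": [0, 0, 0.3], "dr": [0, 0, 0]}, {"gripper": -1, "translation": [0, 0, 0.3], "dr": [0, 0, 0]}, {"gripper": -1, "translation": [0, -0.2, 0], "dr": [0, 0, 0]}, {"gripper": -1, "translation": [0.03, -0.35, 0], "dr": [0, 0, 0]}, {"gripper": -1, "translation": [0.03, -0.35, 0], "dr": [0, 0, 0]}]}}

```text
clock: 5.42
eef_pos: [537.6, 72.5, 147.9]
tcp_rot: [3.139, -0.0, 1.575]
contact_force: [0.9, -0.2, -1.9]
opening: 1.0
```

>>> {"api": "jog_arm", "payload": {"deltas": [{"gripper": -1, "translation": [0.03, -0.35, 0], "dr": [0, 0, 0]}, {"gripper": -1, "translation": [0.03, -0.35, 0], "dr": [0, 0, 0]}, {"gripper": -1, "translation": [0.03, -0.35, 0], "dr": [0, 0, 0]}, {"gripper": -1, "translation": [0.03, -0.35, 0], "dr": [0, 0, 0]}, {"gripper": -1, "translation": [0.03, -0.35, 0], "dr": [0, 0, 0]}, {"gripper": -1, "translation": [0.01, -0.35, 0], "dr": [0, 0, 0]}, {"gripper": -1, "translation": [0, -0.148, 0], "dr": [0, 0, 0]}, {"gripper": -1, "translation": [0, 0, 0], "dr": [0, 0, 0]}, {"gripper": -1, "translation": [0, 0, 0], "dr": [0, 0, 0]}, {"gripper": -1, "translation": [0, 0, 0], "dr": [0, 0, 0]}]}}

```text
clock: 6.25
eef_pos: [553.0, -151.5, 146.6]
tcp_rot: [-3.142, -0.0, 1.573]
contact_force: [0.1, -0.3, -0.0]
opening: 0.997
```

```bash
cat > look.py <<'E'
import sys
from h import *
np.set_printoptions(precision=1,suppress=True)
s=r.sense();print(s["clock"],s["eef_pos"],s["contact_force"],s["opening"],s["qpos"])
c=r.calibration("wrist");im=r.grab_frame("wrist");cv2.imwrite(f"pics/{sys.argv[1]}.png",im)
h=float(sys.argv[2])
if h>0:
    e=s["eef_pos"];uv=wproj(c,[[e[0],e[1],h]])[0];print("uv",uv)
    for t in (225,240):
        try: print("crown",crown(c,im,uv,h,t))
        except Exception as x: print(x)
    np.save(f"pics/{sys.argv[1]}.npy",c["world_from_camera"])
E
python3 look.py w4 51
```

```text
6.25 [ 553.  -151.5  146.6] [ 0.1 -0.3 -0. ] 0.9971592745409197 [-0.3  0.4  1.8  0.   0.9 -1.8]
uv [255.6 206. ]
crown [ 552.8 -152.4   51.    52. ]
crown [ 552.7 -152.1   50.    50.9]
```

View pics/w4.png

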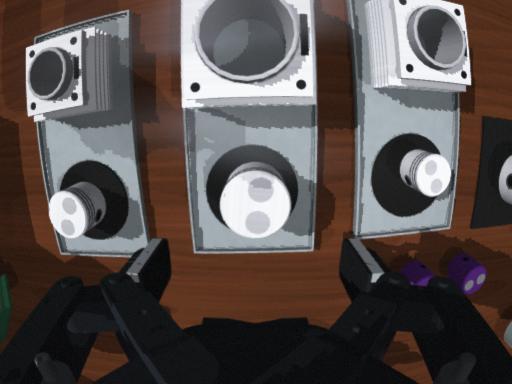

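>>> {"api": "jog_arm", "payload": {"deltas": [{"gripper": -1, "translation": [0, -0.007, -0.3], "dr": [0, 0, 0]}, {"gripper": -1, "translation": [0, 0, -0.3], "dr": [0, 0, 0]}, {"gripper": -1, "translation": [0, 0, -0.25], "dr": [0, 0, 0]}, {"gripper": -1, "translation": [0, 0, -0.15], "dr": [0, 0, 0]}, {"gripper": -1, "translation": [0, 0, -0.06], "dr": [0, 0, 0]}, {"gripper": -1, "translation": [0, 0, 0], "dr": [0, 0, 0]}, {"gripper": -1, "translation": [0, 0, 0], "dr": [0, 0, 0]}]}}

```text
clock: 6.88
eef_pos: [553.5, -152.1, 40.8]
tcp_rot: [3.141, -0.0, 1.574]
contact_force: [0.9, -0.3, -0.6]
opening: 1.003
```

>>> {"api": "jog_arm", "payload": {"deltas": [{"gripper": 1, "translation": [0, 0, 0], "dr": [0, 0, 0]}, {"gripper": 1, "translation": [0, 0, 0], "dr": [0, 0, 0]}, {"gripper": 1, "translation": [0, 0, 0], "dr": [0, 0, 0]}, {"gripper": 1, "translation": [0, 0, 0], "dr": [0, 0, 0]}, {"gripper": 1, "translation": [0, 0, 0], "dr": [0, 0, 0]}, {"gripper": 1, "translation": [0, 0, 0], "dr": [0, 0, 0]}, {"gripper": 1, "translation": [0, 0, 0], "dr": [0, 0, 0]}, {"gripper": 1, "translation": [0, 0, 0], "dr": [0, 0, 0]}, {"gripper": 1, "translation": [0, 0, 0], "dr": [0, 0, 0]}, {"gripper": 1, "translation": [0, 0, 0], "dr": [0, 0, 0]}]}}

```text
clock: 7.72
eef_pos: [554.0, -152.9, 41.9]
tcp_rot: [3.14, 0.0, 1.573]
contact_force: [-2.0, 1.8, 9.7]
opening: 0.614
```

>>> {"api": "jog_arm", "payload": {"deltas": [{"gripper": 1, "translation": [0, 0, 0.1], "dr": [0, 0, 0]}, {"gripper": 1, "translation": [0, 0, 0.2], "dr": [0, 0, 0]}, {"gripper": 1, "translation": [0, 0, 0.2], "dr": [0, 0, 0]}, {"gripper": 1, "translation": [0, 0, 0.2], "dr": [0, 0, 0]}, {"gripper": 1, "translation": [0, 0.15, 0], "dr": [0, 0, 0]}, {"gripper": 1, "translation": [-0.04, 0.3, 0], "dr": [0, 0, 0]}, {"gripper": 1, "translation": [0, 0.3, 0], "dr": [0, 0, 0]}, {"gripper": 1, "translation": [0, 0.3, 0], "dr": [0, 0, 0]}, {"gripper": 1, "translation": [0, 0.3, 0], "dr": [0, 0, 0]}, {"gripper": 1, "translation": [0, 0.3, 0], "dr": [0, 0, 0]}, {"gripper": 1, "translation": [0, 0.3, 0], "dr": [0, 0, 0]}, {"gripper": 1, "translation": [0, 0.3, 0], "dr": [0, 0, 0]}]}}

```text
clock: 8.72
eef_pos: [549.1, 73.6, 111.2]
tcp_rot: [3.141, -0.0, 1.573]
contact_force: [1.2, -0.5, -2.4]
opening: 0.611
```

>>> {"api": "jog_arm", "payload": {"deltas": [{"gripper": 1, "translation": [0, 0.3, 0], "dr": [0, 0, 0]}, {"gripper": 1, "translation": [0, 0.3, 0], "dr": [0, 0, 0]}, {"gripper": 1, "translation": [0, 0.3, 0], "dr": [0, 0, 0]}, {"gripper": 1, "translation": [0, 0.3, 0], "dr": [0, 0, 0]}, {"gripper": 1, "translation": [0, 0.3, 0], "dr": [0, 0, 0]}, {"gripper": 1, "translation": [0, 0.3, 0], "dr": [0, 0, 0]}, {"gripper": 1, "translation": [0, 0.3, 0], "dr": [0, 0, 0]}, {"gripper": 1, "translation": [0, 0.25, 0], "dr": [0, 0, 0]}, {"gripper": 1, "translation": [0, 0.145, 0], "dr": [0, 0, 0]}, {"gripper": 1, "translation": [0, 0, 0], "dr": [0, 0, 0]}, {"gripper": 1, "translation": [0, 0, 0], "dr": [0, 0, 0]}, {"gripper": 1, "translation": [0, 0, 0], "dr": [0, 0, 0]}]}}

```text
clock: 9.72
eef_pos: [549.0, 320.6, 110.4]
tcp_rot: [-3.141, 0.001, 1.573]
contact_force: [-0.3, -0.3, -1.1]
opening: 0.612
```

```bash
python3 look.py w5 0
```

```text
9.7167 [549.  320.6 110.4] [-0.3 -0.3 -1.1] 0.6117118437678192 [ 0.5  0.5  1.7 -0.   0.9 -1. ]
```

View pics/w5.png

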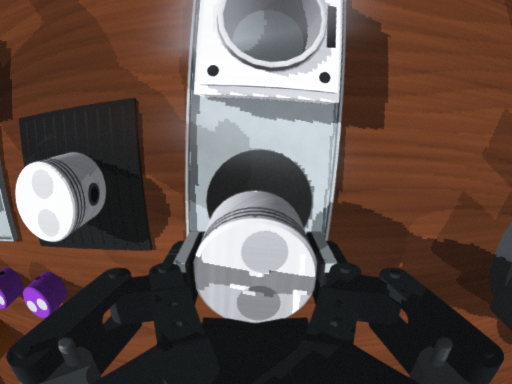

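Piston L is over pad A (pad columns 206–313, piston centre 256), so it needs +1.5 mm in y. Lower and release.

>>> {"api": "jog_arm", "payload": {"deltas": [{"gripper": 1, "translation": [0.003, 0.015, -0.1], "dr": [0, 0, 0]}, {"gripper": 1, "translation": [0, 0, -0.2], "dr": [0, 0, 0]}, {"gripper": 1, "translation": [0, 0, -0.2], "dr": [0, 0, 0]}, {"gripper": 1, "translation": [0, 0, -0.12], "dr": [0, 0, 0]}, {"gripper": 1, "translation": [0, 0, -0.06], "dr": [0, 0, 0]}, {"gripper": 1, "translation": [0, 0, -0.02], "dr": [0, 0, 0]}, {"gripper": 1, "translation": [0, 0, 0], "dr": [0, 0, 0]}, {"gripper": 1, "translation": [0, 0, 0], "dr": [0, 0, 0]}]}}

```text
clock: 10.43
eef_pos: [549.1, 322.3, 41.4]
tcp_rot: [-3.14, 0.001, 1.573]
contact_force: [-6.6, -4.6, 14.5]
opening: 0.613
```

>>> {"api": "jog_arm", "payload": {"deltas": [{"gripper": -1, "translation": [0, 0, 0], "dr": [0, 0, 0]}, {"gripper": -1, "translation": [0, 0, 0], "dr": [0, 0, 0]}, {"gripper": -1, "translation": [0, 0, 0], "dr": [0, 0, 0]}, {"gripper": -1, "translation": [0, 0, 0], "dr": [0, 0, 0]}, {"gripper": -1, "translation": [0, 0, 0], "dr": [0, 0, 0]}, {"gripper": -1, "translation": [0, 0, 0], "dr": [0, 0, 0]}, {"gripper": -1, "translation": [0, 0, 0.15], "dr": [0, 0, 0]}, {"gripper": -1, "translation": [0, 0, 0.3], "dr": [0, 0, 0]}, {"gripper": -1, "translation": [0, 0, 0.3], "dr": [0, 0, 0]}, {"gripper": -1, "translation": [0, 0, 0.3], "dr": [0, 0, 0]}, {"gripper": -1, "translation": [0, 0, 0], "dr": [0, 0, 0]}, {"gripper": -1, "translation": [0, 0, 0], "dr": [0, 0, 0]}]}}

```text
clock: 11.43
eef_pos: [550.6, 323.9, 147.3]
tcp_rot: [3.138, -0.002, 1.573]
contact_force: [0.4, -1.3, -0.1]
opening: 0.996
```

```bash
python3 look.py w6 51; python3 - <<'E'
from h import *
np.set_printoptions(precision=1,suppress=True)
c=r.calibration("wrist")
# X crown on mat and pads C,D from w4
im=cv2.imread("pics/w6.png");e=[534,163,56];uv=wproj(c,[e])[0]
print("X",uv,crown(c,im,uv,56,225))
E
```

```text
11.4333 [550.6 323.9 147.3] [ 0.4 -1.3 -0.1] 0.995876376166195 [ 0.5  0.5  1.7 -0.   1.  -1. ]
uv [255.4 205.3]
crown [547.9 321.1  52.3  52.8]
crown [548.1 321.1  50.9  51.9]
X [ 64.  187.9] [534.1 162.7  58.4  59.8]
```

>>> {"api": "jog_arm", "payload": {"deltas": [{"gripper": -1, "translation": [0, -0.2, 0], "dr": [0, 0, 0]}, {"gripper": -1, "translation": [-0.045, -0.35, 0], "dr": [0, 0, 0]}, {"gripper": -1, "translation": [-0.05, -0.35, 0], "dr": [0, 0, 0]}, {"gripper": -1, "translation": [-0.05, -0.35, 0], "dr": [0, 0, 0]}, {"gripper": -1, "translation": [0, -0.2, 0], "dr": [0, 0, 0]}, {"gripper": -1, "translation": [0, -0.152, 0], "dr": [0, 0, 0]}, {"gripper": -1, "translation": [0, 0, 0], "dr": [0, 0, 0]}, {"gripper": -1, "translation": [0, 0, 0], "dr": [0, 0, 0]}, {"gripper": -1, "translation": [0, 0, -0.2], "dr": [0, 0, 0]}]}}

```text
clock: 12.23
eef_pos: [537.0, 164.1, 127.2]
tcp_rot: [3.137, -0.002, 1.573]
contact_force: [0.5, 0.2, -0.0]
opening: 1.003
```

```bash
python3 look.py w7 56
```

```text
12.2333 [537.  164.1 127.2] [ 0.5  0.2 -0. ] 1.0032526533919364 [ 0.3  0.4  1.9  0.   0.8 -1.3]
uv [255.6 216.5]
crown [535.2 162.1  59.5  59.6]
crown [538.4 161.9  49.8  60.4]
```

>>> {"api": "jog_arm", "payload": {"deltas": [{"gripper": -1, "translation": [-0.005, -0.005, -0.25], "dr": [0, 0, 0]}, {"gripper": -1, "translation": [0, 0, -0.25], "dr": [0, 0, 0]}, {"gripper": -1, "translation": [0, 0, -0.15], "dr": [0, 0, 0]}, {"gripper": -1, "translation": [0, 0, -0.1], "dr": [0, 0, 0]}, {"gripper": -1, "translation": [0, 0, -0.05], "dr": [0, 0, 0]}, {"gripper": -1, "translation": [0, 0, 0], "dr": [0, 0, 0]}, {"gripper": -1, "translation": [0, 0, 0], "dr": [0, 0, 0]}]}}

```text
clock: 12.87
eef_pos: [534.7, 163.0, 45.5]
tcp_rot: [3.142, -0.0, 1.573]
contact_force: [0.0, -0.2, 0.5]
opening: 1.001
```

>>> {"api": "jog_arm", "payload": {"deltas": [{"gripper": 1, "translation": [0, 0, 0], "dr": [0, 0, 0]}, {"gripper": 1, "translation": [0, 0, 0], "dr": [0, 0, 0]}, {"gripper": 1, "translation": [0, 0, 0], "dr": [0, 0, 0]}, {"gripper": 1, "translation": [0, 0, 0], "dr": [0, 0, 0]}, {"gripper": 1, "translation": [0, 0, 0], "dr": [0, 0, 0]}, {"gripper": 1, "translation": [0, 0, 0], "dr": [0, 0, 0]}, {"gripper": 1, "translation": [0, 0, 0], "dr": [0, 0, 0]}, {"gripper": 1, "translation": [0, 0, 0], "dr": [0, 0, 0]}, {"gripper": 1, "translation": [0, 0, 0.1], "dr": [0, 0, 0]}, {"gripper": 1, "translation": [0, 0, 0.2], "dr": [0, 0, 0]}, {"gripper": 1, "translation": [0, 0, 0.25], "dr": [0, 0, 0]}, {"gripper": 1, "translation": [0, 0, 0.2], "dr": [0, 0, 0]}]}}

```text
clock: 13.87
eef_pos: [534.5, 162.5, 122.2]
tcp_rot: [3.141, -0.0, 1.573]
contact_force: [0.3, -0.9, -1.9]
opening: 0.706
```

>>> {"api": "jog_arm", "payload": {"deltas": [{"gripper": 1, "translation": [0, -0.15, 0], "dr": [0, 0, 0]}, {"gripper": 1, "translation": [0.03, -0.3, 0], "dr": [0, 0, 0]}, {"gripper": 1, "translation": [0.03, -0.3, 0], "dr": [0, 0, 0]}, {"gripper": 1, "translation": [0.03, -0.3, 0], "dr": [0, 0, 0]}, {"gripper": 1, "translation": [0.03, -0.3, 0], "dr": [0, 0, 0]}, {"gripper": 1, "translation": [0.03, -0.3, 0], "dr": [0, 0, 0]}, {"gripper": 1, "translation": [0.03, -0.3, 0], "dr": [0, 0, 0]}, {"gripper": 1, "translation": [0.01, -0.3, 0], "dr": [0, 0, 0]}, {"gripper": 1, "translation": [0, -0.3, 0], "dr": [0, 0, 0]}, {"gripper": 1, "translation": [0, -0.3, 0], "dr": [0, 0, 0]}, {"gripper": 1, "translation": [0, -0.2, 0], "dr": [0, 0, 0]}, {"gripper": 1, "translation": [0, -0.12, 0], "dr": [0, 0, 0]}]}}

```text
clock: 14.87
eef_pos: [553.4, -156.9, 121.2]
tcp_rot: [3.141, 0.001, 1.571]
contact_force: [-0.0, 0.1, -2.0]
opening: 0.705
```

>>> {"api": "jog_arm", "payload": {"deltas": [{"gripper": 1, "translation": [0, 0, 0], "dr": [0, 0, 0]}, {"gripper": 1, "translation": [0, 0, 0], "dr": [0, 0, 0]}, {"gripper": 1, "translation": [0, 0, 0], "dr": [0, 0, 0]}, {"gripper": 1, "translation": [0, 0, 0], "dr": [0, 0, 0]}]}}

```text
clock: 15.2
eef_pos: [553.4, -153.3, 120.4]
tcp_rot: [-3.141, -0.0, 1.574]
contact_force: [-0.0, 0.0, -1.6]
opening: 0.706
```

```bash
python3 look.py w8 0
```

```text
15.2 [ 553.4 -153.3  120.4] [-0.   0.  -1.6] 0.7056940894317478 [-0.3  0.4  1.9  0.   0.9 -1.8]
```

View pics/w8.png

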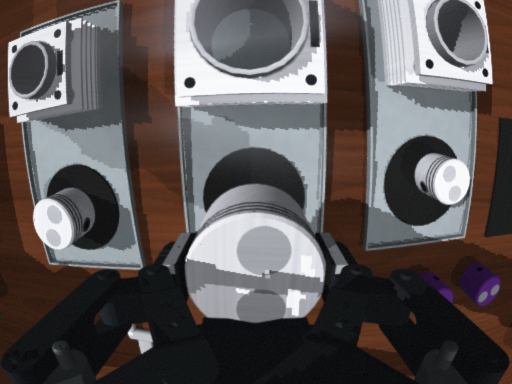

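```bash
python3 - <<'E'
from h import *
from scipy.optimize import least_squares
np.set_printoptions(precision=1,suppress=True)
c=r.calibration("wrist");im=cv2.imread("pics/w8.png")
g=cv2.GaussianBlur(cv2.cvtColor(im,cv2.COLOR_BGR2GRAY),(3,3),0)
def arc(cx,cy,a0,a1,R=75):
    P=[]
    for a in np.radians(np.arange(a0,a1,4)):
        d=np.arange(25,R,.5);u=cx+d*np.cos(a);v=cy+d*np.sin(a)
        p=cv2.remap(g,u.astype(np.float32)[None],v.astype(np.float32)[None],1)[0].astype(int)
        i=np.flatnonzero((p[:-6]<60)&(p[6:]>75))
        if len(i):P.append((u[i[-1]+3],v[i[-1]+3]))
    w=wun(c,P,5);f=least_squares(lambda x:np.hypot(*(w-x).T)-42,w.mean(0),loss="soft_l1");return f.x,len(P),np.median(abs(f.fun))
print("C",arc(254,200,-172,-8));
print("D",arc(84,205,-170,80));print("B",arc(430,180,20,330))
E
```

```text
C (array([ 553.7, -155.1]), 31, np.float64(0.21964106706911224))
D (array([ 563.6, -316.2]), 61, np.float64(0.3431388709493888))
B (array([537.2,  -1.5]), 66, np.float64(0.5002457205057702))
```

>>> {"api": "jog_arm", "payload": {"deltas": [{"gripper": 1, "translation": [0, -0.015, -0.1], "dr": [0, 0, 0]}, {"gripper": 1, "translation": [0, 0, -0.2], "dr": [0, 0, 0]}, {"gripper": 1, "translation": [0, 0, -0.2], "dr": [0, 0, 0]}, {"gripper": 1, "translation": [0, 0, -0.15], "dr": [0, 0, 0]}, {"gripper": 1, "translation": [0, 0, -0.06], "dr": [0, 0, 0]}, {"gripper": 1, "translation": [0, 0, -0.03], "dr": [0, 0, 0]}, {"gripper": 1, "translation": [0, 0, 0], "dr": [0, 0, 0]}, {"gripper": 1, "translation": [0, 0, 0], "dr": [0, 0, 0]}]}}

```text
clock: 15.92
eef_pos: [551.9, -155.0, 47.7]
tcp_rot: [-3.138, -0.001, 1.574]
contact_force: [-12.8, 4.9, 26.6]
opening: 0.705
```

>>> {"api": "jog_arm", "payload": {"deltas": [{"gripper": -1, "translation": [0, 0, 0], "dr": [0, 0, 0]}, {"gripper": -1, "translation": [0, 0, 0], "dr": [0, 0, 0]}, {"gripper": -1, "translation": [0, 0, 0], "dr": [0, 0, 0]}, {"gripper": -1, "translation": [0, 0, 0], "dr": [0, 0, 0]}, {"gripper": -1, "translation": [0, 0, 0], "dr": [0, 0, 0]}, {"gripper": -1, "translation": [0, 0, 0], "dr": [0, 0, 0]}, {"gripper": -1, "translation": [0, 0, 0.15], "dr": [0, 0, 0]}, {"gripper": -1, "translation": [0, 0, 0.3], "dr": [0, 0, 0]}, {"gripper": -1, "translation": [0, 0, 0.3], "dr": [0, 0, 0]}, {"gripper": -1, "translation": [0, 0, 0.25], "dr": [0, 0, 0]}, {"gripper": -1, "translation": [0, 0, 0], "dr": [0, 0, 0]}, {"gripper": -1, "translation": [0, 0, 0], "dr": [0, 0, 0]}]}}

```text
clock: 16.92
eef_pos: [554.4, -156.2, 147.7]
tcp_rot: [3.139, 0.001, 1.573]
contact_force: [0.6, 1.0, -1.3]
opening: 1.002
```

```bash
python3 look.py w9 57; python3 - <<'E'
from h import *
np.set_printoptions(precision=1,suppress=True)
c=r.calibration("wrist");im=cv2.imread("pics/w9.png")
for n,e in dict(S=[530,4.5,41],M=[566,-324,45]).items():
    uv=wproj(c,[e])[0];print(n,uv,crown(c,im,uv,e[2],225))
E
```

```text
16.9167 [ 554.4 -156.2  147.7] [ 0.6  1.  -1.3] 1.0019660901415712 [-0.3  0.4  1.8 -0.   0.9 -1.9]
uv [255.8 207.6]
crown [ 552.5 -156.4   59.    60. ]
crown [ 552.5 -156.3   57.4   59.2]Traceback (most recent call last):
  File "<stdin>", line 5, in <module>
  File "h.py", line 26, in crown
    (x,y),(a,b),_=cv2.fitEllipse(w);return np.array([x,y,a,b])
                  ~~~~~~~~~~~~~~^^^
cv2.error: OpenCV(4.12.0) /io/opencv/modules/imgproc/src/shapedescr.cpp:361: error: (-201:Incorrect size of input array) There should be at least 5 points to fit the ellipse in function 'fitEllipseNoDirect'
```

>>> {"api": "jog_arm", "payload": {"deltas": [{"gripper": -1, "translation": [-0.04, 0.2, 0], "dr": [0, 0, 0]}, {"gripper": -1, "translation": [-0.05, 0.35, 0], "dr": [0, 0, 0]}, {"gripper": -1, "translation": [-0.05, 0.35, 0], "dr": [0, 0, 0]}, {"gripper": -1, "translation": [-0.05, 0.35, 0], "dr": [0, 0, 0]}, {"gripper": -1, "translation": [-0.05, 0.2, 0], "dr": [0, 0, 0]}, {"gripper": -1, "translation": [0, 0.16, 0], "dr": [0, 0, 0]}, {"gripper": -1, "translation": [0, 0, -0.2], "dr": [0, 0, 0]}, {"gripper": -1, "translation": [0, 0, 0], "dr": [0, 0, 0]}, {"gripper": -1, "translation": [0, 0, 0], "dr": [0, 0, 0]}, {"gripper": -1, "translation": [0, 0, 0], "dr": [0, 0, 0]}]}}

```text
clock: 17.8
eef_pos: [529.0, 4.7, 125.7]
tcp_rot: [-3.14, 0.0, 1.573]
contact_force: [-0.0, -0.1, 0.1]
opening: 1.002
```

```bash
python3 look.py w10 41
```

```text
17.8 [529.    4.7 125.7] [-0.  -0.1  0.1] 1.0016143980826624 [ 0.   0.4  1.9 -0.   0.8 -1.6]
uv [255.7 210.8]
crown [528.9   4.7  35.5  36.3]
crown [530.4   5.2  30.1  36.1]
```

>>> {"api": "jog_arm", "payload": {"deltas": [{"gripper": -1, "translation": [0, 0, -0.3], "dr": [0, 0, 0]}, {"gripper": -1, "translation": [0, 0, -0.25], "dr": [0, 0, 0]}, {"gripper": -1, "translation": [0, 0, -0.2], "dr": [0, 0, 0]}, {"gripper": -1, "translation": [0, 0, -0.12], "dr": [0, 0, 0]}, {"gripper": -1, "translation": [0, 0, -0.05], "dr": [0, 0, 0]}, {"gripper": -1, "translation": [0, 0, 0], "dr": [0, 0, 0]}, {"gripper": -1, "translation": [0, 0, 0], "dr": [0, 0, 0]}]}}

```text
clock: 18.43
eef_pos: [530.0, 4.8, 34.9]
tcp_rot: [3.141, 0.0, 1.573]
contact_force: [0.4, 0.1, -0.0]
opening: 1.0
```

>>> {"api": "jog_arm", "payload": {"deltas": [{"gripper": 1, "translation": [0, 0, 0], "dr": [0, 0, 0]}, {"gripper": 1, "translation": [0, 0, 0], "dr": [0, 0, 0]}, {"gripper": 1, "translation": [0, 0, 0], "dr": [0, 0, 0]}, {"gripper": 1, "translation": [0, 0, 0], "dr": [0, 0, 0]}, {"gripper": 1, "translation": [0, 0, 0], "dr": [0, 0, 0]}, {"gripper": 1, "translation": [0, 0, 0], "dr": [0, 0, 0]}, {"gripper": 1, "translation": [0, 0, 0], "dr": [0, 0, 0]}, {"gripper": 1, "translation": [0, 0, 0], "dr": [0, 0, 0]}, {"gripper": 1, "translation": [0, 0, 0], "dr": [0, 0, 0]}, {"gripper": 1, "translation": [0, 0, 0], "dr": [0, 0, 0]}, {"gripper": 1, "translation": [0, 0, 0], "dr": [0, 0, 0]}, {"gripper": 1, "translation": [0, 0, 0], "dr": [0, 0, 0]}], "squeeze": 40}}

```text
clock: 19.43
eef_pos: [529.8, 5.0, 35.1]
tcp_rot: [3.141, 0.0, 1.573]
contact_force: [-2.1, -0.5, 7.5]
opening: 0.425
```

>>> {"api": "jog_arm", "payload": {"deltas": [{"gripper": 1, "translation": [0, 0, 0.1], "dr": [0, 0, 0]}, {"gripper": 1, "translation": [0, 0, 0.2], "dr": [0, 0, 0]}, {"gripper": 1, "translation": [0, 0.1, 0.2], "dr": [0, 0, 0]}, {"gripper": 1, "translation": [0.02, 0.25, 0.1], "dr": [0, 0, 0]}, {"gripper": 1, "translation": [0, 0.3, 0], "dr": [0, 0, 0]}, {"gripper": 1, "translation": [0, 0.3, 0], "dr": [0, 0, 0]}, {"gripper": 1, "translation": [0, 0.3, 0], "dr": [0, 0, 0]}, {"gripper": 1, "translation": [0, 0.2, 0], "dr": [0, 0, 0]}, {"gripper": 1, "translation": [0, 0.13, 0], "dr": [0, 0, 0]}, {"gripper": 1, "translation": [0, 0, 0], "dr": [0, 0, 0]}, {"gripper": 1, "translation": [0, 0, 0], "dr": [0, 0, 0]}, {"gripper": 1, "translation": [0, 0, 0], "dr": [0, 0, 0]}]}}

```text
clock: 20.43
eef_pos: [531.3, 162.2, 94.3]
tcp_rot: [-3.141, 0.0, 1.573]
contact_force: [0.6, -0.5, -2.1]
opening: 0.429
```

>>> {"api": "jog_arm", "payload": {"deltas": [{"gripper": 1, "translation": [0, 0, -0.2], "dr": [0, 0, 0]}, {"gripper": 1, "translation": [0, 0, -0.2], "dr": [0, 0, 0]}, {"gripper": 1, "translation": [0, 0, -0.12], "dr": [0, 0, 0]}, {"gripper": 1, "translation": [0, 0, -0.06], "dr": [0, 0, 0]}, {"gripper": 1, "translation": [0, 0, -0.02], "dr": [0, 0, 0]}, {"gripper": 1, "translation": [0, 0, 0], "dr": [0, 0, 0]}, {"gripper": 1, "translation": [0, 0, 0], "dr": [0, 0, 0]}]}}

```text
clock: 21.02
eef_pos: [531.8, 162.5, 34.6]
tcp_rot: [3.141, -0.0, 1.572]
contact_force: [-0.2, 0.8, -1.6]
opening: 0.424
```

>>> {"api": "jog_arm", "payload": {"deltas": [{"gripper": -1, "translation": [0, 0, 0], "dr": [0, 0, 0]}, {"gripper": -1, "translation": [0, 0, 0], "dr": [0, 0, 0]}, {"gripper": -1, "translation": [0, 0, 0], "dr": [0, 0, 0]}, {"gripper": -1, "translation": [0, 0, 0], "dr": [0, 0, 0]}, {"gripper": -1, "translation": [0, 0, 0], "dr": [0, 0, 0]}, {"gripper": -1, "translation": [0, 0, 0], "dr": [0, 0, 0]}, {"gripper": -1, "translation": [0, 0, 0.15], "dr": [0, 0, 0]}, {"gripper": -1, "translation": [0, 0, 0.3], "dr": [0, 0, 0]}, {"gripper": -1, "translation": [0, 0, 0.3], "dr": [0, 0, 0]}, {"gripper": -1, "translation": [0, 0, 0.35], "dr": [0, 0, 0]}, {"gripper": -1, "translation": [0, 0, 0], "dr": [0, 0, 0]}, {"gripper": -1, "translation": [0, 0, 0], "dr": [0, 0, 0]}]}}

```text
clock: 22.02
eef_pos: [532.9, 163.5, 146.4]
tcp_rot: [3.137, -0.001, 1.573]
contact_force: [-0.1, 0.2, -0.7]
opening: 1.004
```

```bash
python3 look.py w11 40
```

```text
22.0167 [532.9 163.5 146.4] [-0.1  0.2 -0.7] 1.0035711428290477 [ 0.3  0.4  1.9 -0.   0.9 -1.3]
uv [255.5 201.3]
crown [530.7 161.5  36.6  36.9]
crown [530.9 161.4  35.3  36.2]
```

>>> {"api": "jog_arm", "payload": {"deltas": [{"gripper": -1, "translation": [0, -0.2, 0], "dr": [0, 0, 0]}, {"gripper": -1, "translation": [0.026, -0.35, 0], "dr": [0, 0, 0]}, {"gripper": -1, "translation": [0.026, -0.35, 0], "dr": [0, 0, 0]}, {"gripper": -1, "translation": [0.026, -0.35, 0], "dr": [0, 0, 0]}, {"gripper": -1, "translation": [0.026, -0.35, 0], "dr": [0, 0, 0]}, {"gripper": -1, "translation": [0.026, -0.35, 0], "dr": [0, 0, 0]}, {"gripper": -1, "translation": [0.026, -0.35, 0], "dr": [0, 0, 0]}, {"gripper": -1, "translation": [0.026, -0.35, 0], "dr": [0, 0, 0]}, {"gripper": -1, "translation": [0.026, -0.35, 0], "dr": [0, 0, 0]}, {"gripper": -1, "translation": [0.026, -0.35, 0], "dr": [0, 0, 0]}, {"gripper": -1, "translation": [0.026, -0.35, 0], "dr": [0, 0, 0]}, {"gripper": -1, "translation": [0.026, -0.35, 0], "dr": [0, 0, 0]}]}}

```text
clock: 23.07
eef_pos: [558.9, -243.3, 142.4]
tcp_rot: [-3.139, -0.001, 1.573]
contact_force: [0.7, 0.4, 0.3]
opening: 1.001
```

>>> {"api": "jog_arm", "payload": {"deltas": [{"gripper": -1, "translation": [0.026, -0.35, 0], "dr": [0, 0, 0]}, {"gripper": -1, "translation": [0.026, -0.35, 0], "dr": [0, 0, 0]}, {"gripper": -1, "translation": [0.004, -0.122, 0], "dr": [0, 0, 0]}, {"gripper": -1, "translation": [0, 0, 0], "dr": [0, 0, 0]}, {"gripper": -1, "translation": [0, 0, 0], "dr": [0, 0, 0]}, {"gripper": -1, "translation": [0, 0, 0], "dr": [0, 0, 0]}, {"gripper": -1, "translation": [0, 0, 0], "dr": [0, 0, 0]}]}}

```text
clock: 23.65
eef_pos: [565.4, -322.5, 143.7]
tcp_rot: [-3.14, -0.001, 1.574]
contact_force: [0.9, 0.1, 0.1]
opening: 1.001
```

```bash
python3 look.py w12 45
```

```text
23.65 [ 565.4 -322.5  143.7] [0.9 0.1 0.1] 1.0014578104998275 [-0.5  0.5  1.7  0.   1.  -2.1]
uv [255.5 204.9]
crown [ 565.7 -324.5   42.8   44.1]
crown [ 565.6 -324.4   41.7   42.9]
```

>>> {"api": "jog_arm", "payload": {"deltas": [{"gripper": -1, "translation": [0, -0.01, -0.3], "dr": [0, 0, 0]}, {"gripper": -1, "translation": [0, 0, -0.3], "dr": [0, 0, 0]}, {"gripper": -1, "translation": [0, 0, -0.25], "dr": [0, 0, 0]}, {"gripper": -1, "translation": [0, 0, -0.15], "dr": [0, 0, 0]}, {"gripper": -1, "translation": [0, 0, -0.08], "dr": [0, 0, 0]}, {"gripper": -1, "translation": [0, 0, 0], "dr": [0, 0, 0]}, {"gripper": -1, "translation": [0, 0, 0], "dr": [0, 0, 0]}]}}

```text
clock: 24.28
eef_pos: [566.0, -324.7, 36.7]
tcp_rot: [3.141, 0.0, 1.574]
contact_force: [-0.4, -0.5, -0.5]
opening: 0.999
```

>>> {"api": "jog_arm", "payload": {"deltas": [{"gripper": 1, "translation": [0, 0, 0], "dr": [0, 0, 0]}, {"gripper": 1, "translation": [0, 0, 0], "dr": [0, 0, 0]}, {"gripper": 1, "translation": [0, 0, 0], "dr": [0, 0, 0]}, {"gripper": 1, "translation": [0, 0, 0], "dr": [0, 0, 0]}, {"gripper": 1, "translation": [0, 0, 0], "dr": [0, 0, 0]}, {"gripper": 1, "translation": [0, 0, 0], "dr": [0, 0, 0]}, {"gripper": 1, "translation": [0, 0, 0], "dr": [0, 0, 0]}, {"gripper": 1, "translation": [0, 0, 0], "dr": [0, 0, 0]}, {"gripper": 1, "translation": [0, 0, 0], "dr": [0, 0, 0]}, {"gripper": 1, "translation": [0, 0, 0], "dr": [0, 0, 0]}, {"gripper": 1, "translation": [0, 0, 0], "dr": [0, 0, 0]}, {"gripper": 1, "translation": [0, 0, 0], "dr": [0, 0, 0]}]}}

```text
clock: 25.28
eef_pos: [566.3, -325.5, 37.7]
tcp_rot: [3.14, 0.001, 1.573]
contact_force: [-0.9, 1.0, 7.6]
opening: 0.526
```

>>> {"api": "jog_arm", "payload": {"deltas": [{"gripper": 1, "translation": [0, 0, 0.1], "dr": [0, 0, 0]}, {"gripper": 1, "translation": [0, 0, 0.2], "dr": [0, 0, 0]}, {"gripper": 1, "translation": [0, 0, 0.2], "dr": [0, 0, 0]}, {"gripper": 1, "translation": [0, 0, 0.25], "dr": [0, 0, 0]}, {"gripper": 1, "translation": [0, 0.15, 0], "dr": [0, 0, 0]}, {"gripper": 1, "translation": [-0.03, 0.3, 0], "dr": [0, 0, 0]}, {"gripper": 1, "translation": [-0.03, 0.3, 0], "dr": [0, 0, 0]}, {"gripper": 1, "translation": [-0.03, 0.3, 0], "dr": [0, 0, 0]}, {"gripper": 1, "translation": [-0.03, 0.3, 0], "dr": [0, 0, 0]}, {"gripper": 1, "translation": [-0.03, 0.3, 0], "dr": [0, 0, 0]}, {"gripper": 1, "translation": [-0.03, 0.3, 0], "dr": [0, 0, 0]}, {"gripper": 1, "translation": [-0.03, 0.3, 0], "dr": [0, 0, 0]}]}}

```text
clock: 26.28
eef_pos: [544.0, -98.4, 111.5]
tcp_rot: [3.142, -0.0, 1.573]
contact_force: [0.3, 1.0, -0.5]
opening: 0.522
```

>>> {"api": "jog_arm", "payload": {"deltas": [{"gripper": 1, "translation": [-0.03, 0.3, 0], "dr": [0, 0, 0]}, {"gripper": 1, "translation": [-0.03, 0.3, 0], "dr": [0, 0, 0]}, {"gripper": 1, "translation": [-0.012, 0.25, 0], "dr": [0, 0, 0]}, {"gripper": 1, "translation": [0, 0.15, 0], "dr": [0, 0, 0]}, {"gripper": 1, "translation": [0, 0, 0], "dr": [0, 0, 0]}, {"gripper": 1, "translation": [0, 0, 0], "dr": [0, 0, 0]}, {"gripper": 1, "translation": [0, 0, 0], "dr": [0, 0, 0]}, {"gripper": 1, "translation": [0, 0, 0], "dr": [0, 0, 0]}]}}

```text
clock: 26.95
eef_pos: [537.4, -0.9, 111.3]
tcp_rot: [3.142, 0.0, 1.572]
contact_force: [-1.0, -0.3, -1.8]
opening: 0.521
```

```bash
python3 look.py w13 0; cat >> h.py <<'E'
from scipy.optimize import least_squares
def arc(c,im,P0,a0,a1):
    "pad circle from wrist picture, searched radially about world point P0 over pixel angles a0..a1 deg"
    g=cv2.GaussianBlur(cv2.cvtColor(im,cv2.COLOR_BGR2GRAY),(3,3),0);cx,cy=wproj(c,[[*P0,5]])[0];P=[]
    for a in np.radians(np.arange(a0,a1,4)):
        d=np.arange(25,75,.5);u=cx+d*np.cos(a);v=cy+d*np.sin(a)
        p=cv2.remap(g,u.astype(np.float32)[None],v.astype(np.float32)[None],1)[0].astype(int)
        i=np.flatnonzero((p[:-6]<60)&(p[6:]>75))
        if len(i):P.append((u[i[-1]+3],v[i[-1]+3]))
    w=wun(c,P,5);f=least_squares(lambda x:np.hypot(*(w-x).T)-42,w.mean(0),loss="soft_l1")
    return f.x,len(P),np.median(abs(f.fun))
E
python3 -c "
from h import *
c=r.calibration('wrist');im=cv2.imread('pics/w13.png')
print(arc(c,im,(537.5,0),-165,-15))"
```

```text
26.95 [537.4  -0.9 111.3] [-1.  -0.3 -1.8] 0.5209635860908333 [-0.   0.4  1.9 -0.   0.8 -1.6]
(array([ 5.37772728e+02, -2.71828638e-01]), 24, np.float64(0.25258768599430326))
```

View pics/w13.png

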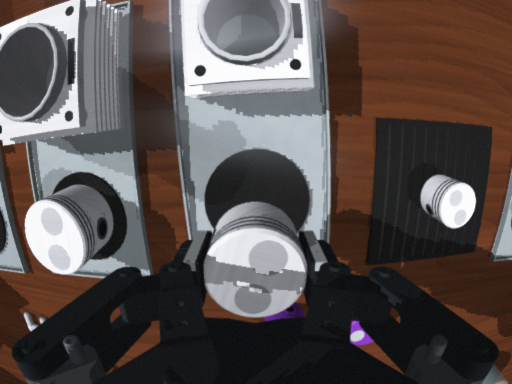

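Piston M hangs upright over pad B (pad columns 205–308, piston 255), X stands in C at left and S on the mat at right. The pad fit (537.8, -0.3) agrees with the TCP. Lowering.

>>> {"api": "jog_arm", "payload": {"deltas": [{"gripper": 1, "translation": [0.003, 0, -0.15], "dr": [0, 0, 0]}, {"gripper": 1, "translation": [0, 0, -0.2], "dr": [0, 0, 0]}, {"gripper": 1, "translation": [0, 0, -0.2], "dr": [0, 0, 0]}, {"gripper": 1, "translation": [0, 0, -0.12], "dr": [0, 0, 0]}, {"gripper": 1, "translation": [0, 0, -0.05], "dr": [0, 0, 0]}, {"gripper": 1, "translation": [0, 0, -0.025], "dr": [0, 0, 0]}, {"gripper": 1, "translation": [0, 0, 0], "dr": [0, 0, 0]}, {"gripper": 1, "translation": [0, 0, 0], "dr": [0, 0, 0]}]}}

```text
clock: 27.67
eef_pos: [538.3, -0.5, 37.5]
tcp_rot: [3.141, 0.0, 1.572]
contact_force: [-0.1, -0.9, -1.8]
opening: 0.521
```

>>> {"api": "jog_arm", "payload": {"deltas": [{"gripper": -1, "translation": [0, 0, 0], "dr": [0, 0, 0]}, {"gripper": -1, "translation": [0, 0, 0], "dr": [0, 0, 0]}, {"gripper": -1, "translation": [0, 0, 0], "dr": [0, 0, 0]}, {"gripper": -1, "translation": [0, 0, 0], "dr": [0, 0, 0]}, {"gripper": -1, "translation": [0, 0, 0], "dr": [0, 0, 0]}, {"gripper": -1, "translation": [0, 0, 0], "dr": [0, 0, 0]}, {"gripper": -1, "translation": [0, 0, 0.15], "dr": [0, 0, 0]}, {"gripper": -1, "translation": [0, 0, 0.3], "dr": [0, 0, 0]}, {"gripper": -1, "translation": [0, 0, 0.3], "dr": [0, 0, 0]}, {"gripper": -1, "translation": [0, 0, 0.3], "dr": [0, 0, 0]}, {"gripper": -1, "translation": [0, 0, 0], "dr": [0, 0, 0]}, {"gripper": -1, "translation": [0, 0, 0], "dr": [0, 0, 0]}]}}

```text
clock: 28.67
eef_pos: [539.0, -0.1, 143.5]
tcp_rot: [3.138, 0.0, 1.573]
contact_force: [0.1, 0.3, -0.1]
opening: 0.998
```

```bash
python3 look.py w14 45
```

```text
28.6667 [539.   -0.1 143.5] [ 0.1  0.3 -0.1] 0.9978368661900591 [-0.   0.4  1.9 -0.   0.9 -1.6]
uv [255.7 204.3]
crown [537.6  -1.9  43.   44.4]
crown [537.5  -1.8  42.4  43.8]
```

>>> {"api": "jog_arm", "payload": {"deltas": [{"gripper": -1, "translation": [-0.013, 0.2, 0], "dr": [0, 0, 0]}, {"gripper": -1, "translation": [-0.05, 0.35, 0], "dr": [0, 0, 0]}, {"gripper": -1, "translation": [0, 0.35, 0], "dr": [0, 0, 0]}, {"gripper": -1, "translation": [0, 0.35, 0], "dr": [0, 0, 0]}, {"gripper": -1, "translation": [0, 0.25, 0], "dr": [0, 0, 0]}, {"gripper": -1, "translation": [0, 0.13, 0], "dr": [0, 0, 0]}, {"gripper": -1, "translation": [0, 0, -0.2], "dr": [0, 0, 0]}, {"gripper": -1, "translation": [0, 0, 0], "dr": [0, 0, 0]}, {"gripper": -1, "translation": [0, 0, 0], "dr": [0, 0, 0]}, {"gripper": -1, "translation": [0, 0, 0], "dr": [0, 0, 0]}]}}

```text
clock: 29.55
eef_pos: [531.1, 162.0, 121.4]
tcp_rot: [-3.14, 0.001, 1.572]
contact_force: [0.0, -0.4, 0.2]
opening: 0.998
```

```bash
python3 look.py w15 40
```

```text
29.55 [531.1 162.  121.4] [ 0.  -0.4  0.2] 0.9978255046575757 [ 0.3  0.4  1.9 -0.   0.8 -1.3]
uv [255.8 212.2]
crown [530.8 161.2  35.6  36.6]
crown [532.2 161.4  31.8  35.9]
```

>>> {"api": "jog_arm", "payload": {"deltas": [{"gripper": -1, "translation": [0, 0, -0.3], "dr": [0, 0, 0]}, {"gripper": -1, "translation": [0, 0, -0.25], "dr": [0, 0, 0]}, {"gripper": -1, "translation": [0, 0, -0.18], "dr": [0, 0, 0]}, {"gripper": -1, "translation": [0, 0, -0.1], "dr": [0, 0, 0]}, {"gripper": -1, "translation": [0, 0, -0.05], "dr": [0, 0, 0]}, {"gripper": -1, "translation": [0, 0, 0], "dr": [0, 0, 0]}, {"gripper": -1, "translation": [0, 0, 0], "dr": [0, 0, 0]}]}}

```text
clock: 30.18
eef_pos: [532.1, 162.8, 34.6]
tcp_rot: [3.141, -0.0, 1.573]
contact_force: [-0.4, -0.9, 0.0]
opening: 0.999
```

>>> {"api": "jog_arm", "payload": {"deltas": [{"gripper": 1, "translation": [0, 0, 0], "dr": [0, 0, 0]}, {"gripper": 1, "translation": [0, 0, 0], "dr": [0, 0, 0]}, {"gripper": 1, "translation": [0, 0, 0], "dr": [0, 0, 0]}, {"gripper": 1, "translation": [0, 0, 0], "dr": [0, 0, 0]}, {"gripper": 1, "translation": [0, 0, 0], "dr": [0, 0, 0]}, {"gripper": 1, "translation": [0, 0, 0], "dr": [0, 0, 0]}, {"gripper": 1, "translation": [0, 0, 0], "dr": [0, 0, 0]}, {"gripper": 1, "translation": [0, 0, 0], "dr": [0, 0, 0]}, {"gripper": 1, "translation": [0, 0, 0], "dr": [0, 0, 0]}, {"gripper": 1, "translation": [0, 0, 0], "dr": [0, 0, 0]}, {"gripper": 1, "translation": [0, 0, 0], "dr": [0, 0, 0]}, {"gripper": 1, "translation": [0, 0, 0], "dr": [0, 0, 0]}]}}

```text
clock: 31.18
eef_pos: [531.8, 162.9, 34.6]
tcp_rot: [3.141, -0.0, 1.573]
contact_force: [-1.7, 0.3, 6.9]
opening: 0.425
```

>>> {"api": "jog_arm", "payload": {"deltas": [{"gripper": 1, "translation": [0, 0, 0.1], "dr": [0, 0, 0]}, {"gripper": 1, "translation": [0, 0, 0.2], "dr": [0, 0, 0]}, {"gripper": 1, "translation": [0, 0, 0.2], "dr": [0, 0, 0]}, {"gripper": 1, "translation": [0, 0, 0.25], "dr": [0, 0, 0]}, {"gripper": 1, "translation": [0, -0.15, 0], "dr": [0, 0, 0]}, {"gripper": 1, "translation": [0.03, -0.3, 0], "dr": [0, 0, 0]}, {"gripper": 1, "translation": [0.03, -0.3, 0], "dr": [0, 0, 0]}, {"gripper": 1, "translation": [0.03, -0.3, 0], "dr": [0, 0, 0]}, {"gripper": 1, "translation": [0.03, -0.3, 0], "dr": [0, 0, 0]}, {"gripper": 1, "translation": [0.03, -0.3, 0], "dr": [0, 0, 0]}, {"gripper": 1, "translation": [0.03, -0.3, 0], "dr": [0, 0, 0]}, {"gripper": 1, "translation": [0.03, -0.3, 0], "dr": [0, 0, 0]}]}}

```text
clock: 32.18
eef_pos: [552.4, -63.6, 109.5]
tcp_rot: [3.141, 0.0, 1.573]
contact_force: [0.7, -0.8, -0.1]
opening: 0.433
```

>>> {"api": "jog_arm", "payload": {"deltas": [{"gripper": 1, "translation": [0.03, -0.3, 0], "dr": [0, 0, 0]}, {"gripper": 1, "translation": [0.03, -0.3, 0], "dr": [0, 0, 0]}, {"gripper": 1, "translation": [0.03, -0.3, 0], "dr": [0, 0, 0]}, {"gripper": 1, "translation": [0.03, -0.3, 0], "dr": [0, 0, 0]}, {"gripper": 1, "translation": [0, -0.3, 0], "dr": [0, 0, 0]}, {"gripper": 1, "translation": [0, -0.3, 0], "dr": [0, 0, 0]}, {"gripper": 1, "translation": [0, -0.3, 0], "dr": [0, 0, 0]}, {"gripper": 1, "translation": [0, -0.3, 0], "dr": [0, 0, 0]}, {"gripper": 1, "translation": [0, -0.148, 0], "dr": [0, 0, 0]}, {"gripper": 1, "translation": [0, 0, 0], "dr": [0, 0, 0]}, {"gripper": 1, "translation": [0, 0, 0], "dr": [0, 0, 0]}, {"gripper": 1, "translation": [0, 0, 0], "dr": [0, 0, 0]}]}}

```text
clock: 33.18
eef_pos: [564.2, -315.8, 108.8]
tcp_rot: [-3.141, -0.001, 1.573]
contact_force: [-0.1, -0.3, -1.1]
opening: 0.428
```

>>> {"api": "jog_arm", "payload": {"deltas": [{"gripper": 1, "translation": [0, -0.05, 0], "dr": [0, 0, 0]}, {"gripper": 1, "translation": [0, 0, 0], "dr": [0, 0, 0]}, {"gripper": 1, "translation": [0, 0, 0], "dr": [0, 0, 0]}]}}

```text
clock: 33.43
eef_pos: [564.7, -321.3, 108.9]
tcp_rot: [3.142, -0.0, 1.574]
contact_force: [0.5, 0.4, -1.0]
opening: 0.426
```

```bash
python3 look.py w16 0; python3 -c "
from h import *
c=r.calibration('wrist');im=cv2.imread('pics/w16.png')
print(arc(c,im,(564.5,-317),-165,-15))"
```

```text
33.4333 [ 564.7 -321.3  108.9] [ 0.5  0.4 -1. ] 0.42621680187322697 [-0.5  0.6  1.7  0.   0.9 -2.1]
(array([ 564.59333247, -318.49274351]), 21, np.float64(0.1867547363660833))
```

View pics/w16.png

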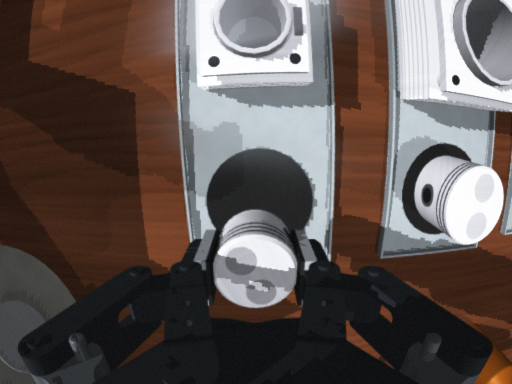

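S hangs upright over pad D, 3 mm low in y, so I'll correct by +3 mm and lower.

>>> {"api": "jog_arm", "payload": {"deltas": [{"gripper": 1, "translation": [0, 0.03, -0.1], "dr": [0, 0, 0]}, {"gripper": 1, "translation": [0, 0, -0.2], "dr": [0, 0, 0]}, {"gripper": 1, "translation": [0, 0, -0.2], "dr": [0, 0, 0]}, {"gripper": 1, "translation": [0, 0, -0.14], "dr": [0, 0, 0]}, {"gripper": 1, "translation": [0, 0, -0.07], "dr": [0, 0, 0]}, {"gripper": 1, "translation": [0, 0, -0.027], "dr": [0, 0, 0]}, {"gripper": 1, "translation": [0, 0, 0], "dr": [0, 0, 0]}, {"gripper": 1, "translation": [0, 0, 0], "dr": [0, 0, 0]}]}}

```text
clock: 34.15
eef_pos: [564.7, -318.9, 35.2]
tcp_rot: [3.141, 0.0, 1.573]
contact_force: [-0.2, -0.4, -1.2]
opening: 0.428
```

>>> {"api": "jog_arm", "payload": {"deltas": [{"gripper": -1, "translation": [0, 0, 0], "dr": [0, 0, 0]}, {"gripper": -1, "translation": [0, 0, 0], "dr": [0, 0, 0]}, {"gripper": -1, "translation": [0, 0, 0], "dr": [0, 0, 0]}, {"gripper": -1, "translation": [0, 0, 0], "dr": [0, 0, 0]}, {"gripper": -1, "translation": [0, 0, 0], "dr": [0, 0, 0]}, {"gripper": -1, "translation": [0, 0, 0], "dr": [0, 0, 0]}, {"gripper": -1, "translation": [0, 0, 0.15], "dr": [0, 0, 0]}, {"gripper": -1, "translation": [0, 0, 0.3], "dr": [0, 0, 0]}, {"gripper": -1, "translation": [0, 0, 0.3], "dr": [0, 0, 0]}, {"gripper": -1, "translation": [0, 0, 0.35], "dr": [0, 0, 0]}, {"gripper": -1, "translation": [0, 0, 0.3], "dr": [0, 0, 0]}, {"gripper": -1, "translation": [0, 0, 0], "dr": [0, 0, 0]}]}}

```text
clock: 35.15
eef_pos: [567.5, -320.7, 181.9]
tcp_rot: [3.133, 0.005, 1.573]
contact_force: [1.6, -0.0, 0.8]
opening: 1.001
```

>>> {"api": "jog_arm", "payload": {"deltas": [{"gripper": -1, "translation": [-0.3, 0, 0], "dr": [0, 0, 0]}, {"gripper": -1, "translation": [-0.35, 0, 0], "dr": [0, 0, 0]}, {"gripper": -1, "translation": [-0.35, 0, 0], "dr": [0, 0, 0]}, {"gripper": -1, "translation": [-0.35, 0, 0], "dr": [0, 0, 0]}, {"gripper": -1, "translation": [-0.35, 0, 0], "dr": [0, 0, 0]}, {"gripper": -1, "translation": [-0.3, 0, 0], "dr": [0, 0, 0]}, {"gripper": -1, "translation": [0, 0, 0], "dr": [0, 0, 0]}, {"gripper": -1, "translation": [0, 0, 0], "dr": [0, 0, 0]}, {"gripper": -1, "translation": [0, 0, 0], "dr": [0, 0, 0]}, {"gripper": -1, "translation": [0, 0, 0], "dr": [0, 0, 0]}]}}

```text
clock: 35.98
eef_pos: [365.6, -319.3, 175.2]
tcp_rot: [3.141, 0.001, 1.573]
contact_force: [-0.5, -0.1, -0.5]
opening: 1.002
```

```bash
python3 - <<'E'
from h import *
np.set_printoptions(precision=1,suppress=True)
im=r.grab_frame("top");c=r.calibration("top");g=cv2.cvtColor(im,cv2.COLOR_BGR2GRAY);S=8
pads=dict(A=(550.4,322,46),B=(538.2,-.2,40),C=(554.4,-154.8,52),D=(565.6,-317.7,36))
for n,(x,y,h) in pads.items():
    u,v=np.int32(proj(c,[[x,y,h+5]])[0]);R=22
    p=cv2.resize(g[v-R:v+R,u-R:u+R],None,fx=S,fy=S,interpolation=cv2.INTER_CUBIC)
    k,l,st,ce=cv2.connectedComponentsWithStats((p>215).astype(np.uint8));i=l[R*S,R*S]
    q=unproj(c,(ce[i]+.5)/S-.5+[u-R,v-R],h+5)[0];print(n,q,"off pad",q-[x,y],"d",2*np.sqrt(st[i][4]/np.pi)/S*(1005-h)/405)
cv2.imwrite("pics/top1.png",im)
E
```

```text
A [551.5 325.5] off pad [1.1 3.5] d 108.85750579765386
B [541.5  -3. ] off pad [ 3.3 -2.8] d 41.122288126562886
C [ 553.4 -156.5] off pad [-1.  -1.7] d 61.67208926257818
D [ 564.9 -319.9] off pad [-0.7 -2.2] d 37.286883555501035
```

View pics/top1.png

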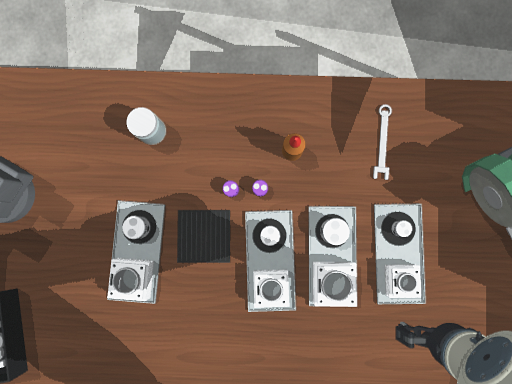

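```bash
python3 -c "
from rig import r
print(r.sign_off())"
```

```text
the job is handed in; nothing more can be done
None
```

All four pistons now stand crown up on the pad of the tray whose barrel they fit, and I handed the job in at about 36 s of the 141 s allowed. I parked X on the mat and swapped X with L. Then I parked S there and swapped S with M.

**Placement:** L and M sit within about 2 mm of the middle of their pads by the wrist camera. X and S are about 2 mm off by the final top view, and X was 1.8 mm off by the wrist camera.

**Checks that disagreed:** the final top view also gave offsets of 4.3 mm for M and 3.7 mm for L. I discounted both. M's crown was partly in shadow, so it measured 41 mm instead of 46 mm. L's outline merged with its surroundings and measured 109 mm. S had no wrist check after release.

**Bystanders and force:** the oil bottle and the purple look-alikes are where they were, and no piston tipped. The highest force I read was about 30 N, for a moment, when I set X down slightly hard. The gripper was open and clear of everything at the end.

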